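# Pack the baking gift tray

### The job

Pack the shallow cardboard gift tray where it stands, loading it evenly: the brown bottle upright in the middle compartment and one of the two small screw-lid jars upright in each end compartment. Then lay the square cookie cutter flat and centred on the lid of the jar to the left of the bottle (left as the robot sees it), and the round cutter likewise on the lid of the jar to the right. Do not shove or tip the light tray, and leave the heart and star cutters where they lie.

Things in the scene. Friction and masses are not known exactly. Their poses are not given: they have to be found in the camera images.
- gift_tray: Open tray of brown cardboard, loose, about 0.09 kg, 90 (x) by 252 (y) by 30 mm high, walls and floor 3 mm. Two cross dividers 26 mm high make three compartments along its y axis, each 84 mm along x: middle 72 mm wide, centre y = 0; ends 84 mm wide, centres y = +81 and -81 mm. Origin: centre of the underside; +x away from the robot, +y to its left, turned by up to 0.3 rad.
- bottle: Brown extract bottle with a white screw cap, 58 mm across, 129 mm high, straight round body up to about 85 mm then a tapering shoulder, about 0.26 kg. Origin: centre of the underside; z up through the cap.
- jar_a: Low round screw-lid glass jar with a flat metal lid, 67 mm across and about 65 mm high, sides nearly upright, about 0.17 kg; the only two such jars (jar_a, jar_b) are alike in shape and either may go in either end. Origin: centre of the underside; z up through the lid.
- jar_b: Low round screw-lid glass jar with a flat metal lid, 67 mm across and about 65 mm high, sides nearly upright, about 0.17 kg; the only two such jars (jar_a, jar_b) are alike in shape and either may go in either end. Origin: centre of the underside; z up through the lid.
- cutter_square: Square cookie cutter, 51 mm by 51 mm, sides along its x and y axes, rounded corners. Origin: centre of the lower edge; z up. 25 mm high, tinplate, 22 g.
- cutter_round: Round cookie cutter, 59 mm across. Origin: centre of the lower edge; z up. 25 mm high, tinplate, 22 g.
- cutter_heart: Heart-shaped cookie cutter, 58 by 64 mm, not part of the set: leave it. Origin: centre of the lower edge; z up. 25 mm high, tinplate, 22 g.
- cutter_star: Five-armed star-shaped cookie cutter, 70 by 67 mm, not part of the set: leave it. Origin: centre of the lower edge; z up. 25 mm high, tinplate, 22 g.

How it is judged:
By the outcome, as a careful person would: the job done as asked, in the order asked, and still so for the second after the job is handed in, with the robot touching nothing.
It also fails if it takes over 136 s, if anything falls off the work surface, if the arm or the gripper's body presses on something with over 40 N, if the wrist force passes 120 N, or if a joint passes its speed limit or range.

### The arm

A 6-joint arm with a two-finger parallel gripper is mounted at the origin on a cart in front of the work surface, level with it; the furniture and walls round the work are solid. World frame = base frame: x ahead of the robot, y to its left, z up, the work surface at z = 0. Lengths are in m, angles in rad, forces in N, time in s.
With the tool pointing down it reaches from about 0.3 to 0.775 m from the base axis. Payload 14.6 kg.
Tool frame: the origin (TCP) lies on the centre line of the jaws, within the pads' length; the fingertips stand 19 mm ahead of it and the grasp point (between the pads) is the TCP; y points along the fingers, x is the direction in which the jaws open and shut, and the axes are right-handed (so a half turn about y gives the same grasp; the last joint's range is limited). The gripper opens to 94 mm and grips with 3 to 60 N. Pads are 16 mm wide; open, the fingers measure 119 mm over their backs; the gripper's body (75 mm by 177 mm) begins 78 mm behind the grasp point.
Start: joints at [-1.278, 0.3, 1.521, -0, 1.321, -0.067], TCP at [0.194, -0.515, 0.224] pointing down, gripper open.
Joint ranges: [-3.03, 3.03], [-0.79, 2.21], [0.23, 2.52], [-1.04, 4.18], [0, 3.07], [-2.55, 2.55]. Speed limits (rad/s): [2.22, 2.22, 2.57, 3.14, 3.14, 3.14].

### API

Orientations are given as [roll, pitch, yaw] about the fixed x, y, z axes, in that order (R = Rz(yaw) Ry(pitch) Rx(roll)).
In Python, from station import ctrl, optics gives the robot as it stands.
- The arm moves only by the tool jog_arm, never from a script. Its argument "targets" is a list of rows, each a list of 3 entries, a list of its own where there are three numbers: the finger opening in cm, from 0 to 9.4, then the shift along the tool's x, y, z in cm, then the turn about the tool's y in rad. A call has 1 to 10 rows; each row is the pose to reach, as a shift and turn from the pose commanded when the call began, along the tool's axes at that moment; what a row does not reach only later rows make up. A row lasts 1/10 s, in which the tool goes at most 50 mm and 8.59 degrees, less where a joint would pass 70% of its speed; a pose out of reach is approached as far as the arm can. A call with a gripper value outside its range is refused whole. The fingers move at their own pace and stop on an object; "grip_force" is the grip in N (left out, the last holds). Time passes only in rows, so rows that repeat a pose let the fingers close. It gives the time, the measured TCP pose, the force and the opening at its end, in the units of the state.
- ctrl.get_obs(): the state, without advancing time (a new reading comes with each control period).
- optics.camera(name): name is "side" or "top"; returns a dict with "img" (400x640x3 uint8, red, green, blue), "range_z" (400x640 float32, m along the optical axis (not along the pixel's ray), 0 where there is no reading), "camera_matrix" (3x3 intrinsics, pixels), "world_to_cam" (4x4, takes a point from world to camera coordinates). Camera axes: x right, y up, looking along -z (the intrinsics and any distortion apply to the point x, -y, -z); pixel columns grow to the right and rows downward; lengths in m; the calibration is good to about 2 mm. A picture is of the moment at which its call begins.
- ctrl.hand_in(): hands the job in, once; it reports no verdict.
The state is a dict: "time_s": time; "qpos": joint angles; "joint_vel": joint speeds; "tau": joint torques, N m; "ee_pos": TCP position; "eef_rot": TCP orientation; "force": force on the tool from outside, world axes, zero at the start; "moment": the same for the moment, N m; "grip_width": finger opening in m.
Only numpy, scipy, OpenCV 4.12 (cv2) and the standard library are available. Lean on these libraries where they do the work, as an engineer would, in place of code of your own. Each camera call takes 0.05 s, during which the arm holds its last target. There are 200 camera calls.

## Working session

There is one attempt and no reset: what is moved stays moved. The work goes in short steps, Python scripts to look and compute and a tool call to move; the robot and the scene stay as the last step left them, time stands still between calls to the robot, and variables do not carry over. Pictures are saved under pics/ and viewed, about 12 in all and at most 16, crops included, and the job is handed in when it is done.

Besides the shell and the picture viewer there is one more tool, called after "Request:" as name([rows], argument=value, ...), one row to a line, values as JSON. jog_arm: Moves the arm, as the interface text tells. Its arguments: {"type":"object","properties":{"targets":{"type":"array","items":{"type":"array"}},"grip_force":{"type":"number"}},"required":["targets"]}

```bash
ls; mkdir -p pics; python3 - <<'E'
from station import ctrl, optics
import cv2
o=ctrl.get_obs();print(o)
for n in("top","side"):
    c=optics.camera(n);cv2.imwrite(f"pics/{n}0.png",c["img"][:,:,::-1]);print(n,c["camera_matrix"],c["world_to_cam"],[k for k in c])
E
```

```text
pics
{'time_s': 0.0, 'qpos': array([-1.27758542e+00,  3.00453092e-01,  1.52155930e+00,  1.46232857e-05,
        1.32070619e+00, -6.65916476e-02]), 'joint_vel': array([ 0.00162928,  0.00058255, -0.00097017, -0.00060434,  0.00189838,
       -0.00088399]), 'tau': array([-1.22246729e-03, -5.31799150e+01, -3.52727330e+01,  7.07541802e-02,
        2.44479912e-02, -3.73739942e-05]), 'ee_pos': array([ 0.19358636, -0.51455533,  0.22390541]), 'eef_rot': array([-1.57070727e+00,  1.12249166e-03, -1.21099735e+00]), 'force': array([-0.391418  , -0.3377737 , -0.48488042]), 'moment': array([-0.02858366,  0.00935927, -0.01127327]), 'grip_width': 0.09414359105813276}
top [[511.62649642   0.         331.13599098]
 [  0.         511.62649642 198.78742257]
 [  0.           0.           1.        ]] [[ 0.00724472 -0.99991517 -0.01082439  0.04757807]
 [ 0.99062993  0.00570028  0.13645454 -0.54005396]
 [-0.13638126 -0.01171154  0.9905872  -1.25013069]
 [ 0.          0.          0.          1.        ]] ['img', 'range_z', 'camera_matrix', 'world_to_cam']
side [[376.20357331   0.         324.70041352]
 [  0.         376.20357331 199.44801821]
 [  0.           0.           1.        ]] [[ 0.96997613 -0.24315432  0.00471952 -0.48738947]
 [ 0.08587202  0.36058228  0.92876607 -0.07730744]
 [-0.22753526 -0.90047565  0.37063636 -0.95313779]
 [ 0.          0.          0.          1.        ]] ['img', 'range_z', 'camera_matrix', 'world_to_cam']
```

View pics/top0.png

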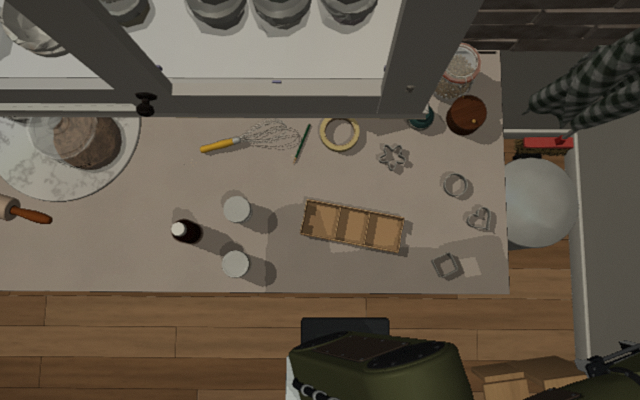

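View pics/side0.png

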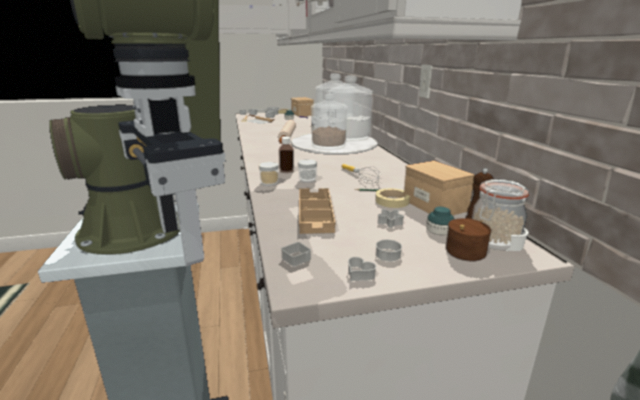

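The top view shows the lids at about (236,209) and (235,264), the bottle cap at (180,231) and the tray at (354,227). The square cutter is at (447,264), round (455,184), heart (480,218) and star (393,156). The side view agrees, and the overhead cabinet is well behind the work area.

```bash
cat > h.py <<'E'
from station import ctrl, optics
import numpy as np, cv2
def cloud(c):
    K=c["camera_matrix"];z=c["range_z"];v,u=np.mgrid[:400,:640]
    P=np.stack([(u-K[0,2])/K[0,0]*z,-(v-K[1,2])/K[1,1]*z,-z],-1)
    T=np.linalg.inv(c["world_to_cam"]);W=P@T[:3,:3].T+T[:3,3];W[z==0]=np.nan;return W
def ray(c,uv,h):   # pixels -> points on plane z=h
    K=c["camera_matrix"];uv=np.atleast_2d(uv).astype(float)
    d=np.stack([(uv[:,0]-K[0,2])/K[0,0],-(uv[:,1]-K[1,2])/K[1,1],-np.ones(len(uv))],-1)
    T=np.linalg.inv(c["world_to_cam"]);d=d@T[:3,:3].T;o=T[:3,3]
    return o+d*((h-o[2])/d[:,2])[:,None]
def blobs(m,box,amin=15):
    u0,v0,u1,v1=box;k=np.zeros_like(m,np.uint8);k[v0:v1,u0:u1]=m[v0:v1,u0:u1]
    return [q for q in cv2.findContours(k,cv2.RETR_EXTERNAL,cv2.CHAIN_APPROX_NONE)[0] if cv2.contourArea(q)>=amin]
def rect(c,q,h):
    p=ray(c,q[:,0],h)[:,:2].astype(np.float32);(x,y),(w,hh),a=cv2.minAreaRect(p);r=cv2.minEnclosingCircle(p)
    return np.round([x,y,w,hh,a],4),np.round([*r[0],r[1]],4)
E
python3 - <<'E'
from h import *
c=optics.camera("top");W=cloud(c);Z=W[...,2]
print("table z",np.nanmedian(Z[240:280,290:420]))
for n,box,lo,hi,h in [("jar1",(215,190,275,235),.055,.075,.065),("jar2",(215,240,275,285),.055,.075,.065),("cap",(160,210,215,250),.115,.14,.129),("bot",(160,210,215,250),.03,.14,.06),
 ("tray",(290,190,415,260),.015,.04,.03),("sq",(425,245,490,285),.008,.04,.025),("rd",(435,165,475,200),.008,.04,.025),("heart",(462,200,498,238),.008,.04,.025),("star",(370,138,415,175),.008,.04,.025)]:
    for q in blobs((Z>lo)&(Z<hi),box): print(n,cv2.boundingRect(q),*rect(c,q,h))
m=(Z>.3)&(W[...,0]>0.2);print("overhead min x,z",np.nanmin(W[...,0][:120][m[:120]]),np.nanmin(Z[:120][m[:120]]))
im=c["img"][100:300,150:510,::-1];cv2.imwrite("pics/crop1.png",cv2.resize(im,None,fx=2.2,fy=2.2,interpolation=2))
E
```

```text
table z -0.00022375103276128794
jar1 (224, 196, 27, 27) [0.5093 0.2822 0.0644 0.0645 0.3582] [0.5099 0.283  0.0341]
jar2 (222, 250, 28, 28) [ 0.3763  0.2815  0.0659  0.0642 46.2599] [0.3767 0.2811 0.0339]
cap (171, 222, 16, 14) [4.56000e-01 4.04600e-01 3.39000e-02 3.07000e-02 6.56054e+01] [0.4554 0.4042 0.0176]
bot (171, 219, 30, 25) [0.4547 0.4081 0.059  0.0721 0.3545] [0.4571 0.4071 0.0372]
tray (300, 199, 105, 54) [ 4.74300e-01 -2.00000e-03  2.51500e-01  9.19000e-02  7.95126e+01] [ 0.474  -0.0019  0.1323]
sq (432, 252, 27, 26) [ 0.3782 -0.233   0.0504  0.0519 24.8145] [ 0.3784 -0.2337  0.0333]
rd (444, 173, 24, 23) [ 0.5813 -0.265   0.0567  0.0587  0.2976] [ 0.5812 -0.2649  0.0307]
heart (468, 207, 23, 23) [ 4.97600e-01 -3.22100e-01  5.52000e-02  5.54000e-02  8.23596e+01] [ 0.4939 -0.3252  0.0339]
star (379, 144, 28, 26) [ 0.6569 -0.1037  0.0653  0.0692 34.2217] [ 0.6549 -0.1054  0.036 ]
overhead min x,z 0.5836548570046597 0.4529410752693124
```

View pics/crop1.png

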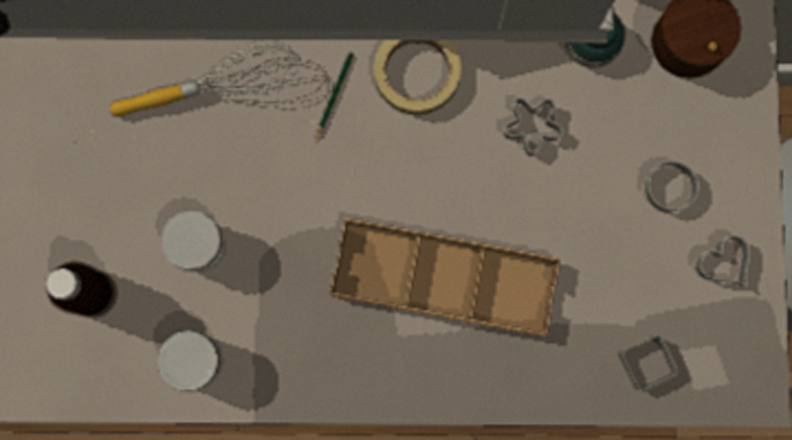

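The crop confirms the tray's left end is turned away from the robot, so its yaw is about -0.18 rad. I'll pick and place with the jaws along the tray's x axis. That keeps the fingers over the 84 mm direction and the gripper body clear of the bottle.

```bash
cat > go.py <<'E'
import sys,numpy as np
from station import ctrl
from scipy.spatial.transform import Rotation as R
o=ctrl.get_obs();Rm=R.from_euler("xyz",o["eef_rot"]).as_matrix();yaw=o["eef_rot"][2]
a=[float(v) for v in sys.argv[1:]]
print("at",o["ee_pos"].round(4),o["eef_rot"].round(3),"w",o["grip_width"].round(4),"F",o["force"].round(2),"t",o["time_s"])
p=o["ee_pos"]
for i in range(0,len(a),3):   # waypoints, all as shifts from here
    print("to",a[i:i+3],"cm",((np.array(a[i:i+3])-p)@Rm*100).round(2),"turn to -.183:",round(yaw+.183,3))
E
python3 go.py .40 -.15 .22
```

```text
Traceback (most recent call last):
  File "go.py", line 6, in <module>
    print("at",o["ee_pos"].round(4),o["eef_rot"].round(3),"w",o["grip_width"].round(4),"F",o["force"].round(2),"t",o["time_s"])
                                                              ^^^^^^^^^^^^^^^^^^^^^
AttributeError: 'float' object has no attribute 'round'
```

Request:
jog_arm([
  [9.4,[-2.7,0,3.2],-0.1],
  [9.4,[-5.4,0,6.4],-0.2],
  [9.4,[-8.1,0,9.6],-0.3],
  [9.4,[-10.8,0,12.8],-0.4],
  [9.4,[-13.5,0,16.0],-0.5],
  [9.4,[-16.2,0,19.2],-0.62],
  [9.4,[-18.9,0,22.4],-0.74],
  [9.4,[-21.6,0,25.6],-0.86],
  [9.4,[-24.3,0,28.8],-0.97],
  [9.4,[-26.9,0,32.1],-1.03],
])

```text
time_s: 1.15
ee_pos: [0.3998, -0.1483, 0.2245]
eef_rot: [-1.571, -0.0, -0.177]
force: [0.3, -1.0, 0.1]
grip_width: 0.0937
```

Request:
jog_arm([
  [9.4,[-0.4,0,4.8],0],
  [9.4,[-0.8,0,9.6],0],
  [9.4,[-1.2,0,14.4],0],
  [9.4,[-1.6,0,19.2],0],
  [9.4,[-2.0,0,24],0],
  [9.4,[-2.4,0,28.8],0],
  [9.4,[-2.8,0,33.6],0],
  [9.4,[-3.2,0,38.4],0],
  [9.4,[-3.6,0,43.2],0],
  [9.4,[-4.0,0,48],0],
])

```text
time_s: 2.15
ee_pos: [0.4461, 0.3315, 0.2243]
eef_rot: [-1.571, 0.0, -0.181]
force: [0.9, -0.8, 0.3]
grip_width: 0.0937
```

```bash
sed -i 's/o\["grip_width"\].round(4)/round(o["grip_width"],4)/' go.py; python3 go.py .456 .4045 .22 .456 .4045 .06
```

```text
at [0.4461 0.3315 0.2243] [-1.571  0.    -0.181] w 0.0937 F [ 0.9  -0.83  0.35] t 2.15
to [0.456, 0.4045, 0.22] cm [-0.34  0.43  7.36] turn to -.183: 0.002
to [0.456, 0.4045, 0.06] cm [-0.34 16.43  7.36] turn to -.183: 0.002
```

Request:
jog_arm([
  [9.4,[-0.2,0,3.7],0],
  [9.4,[-0.35,0.4,7.35],0],
  [9.4,[-0.35,0.4,7.35],0],
  [9.4,[-0.35,4.4,7.35],0],
  [9.4,[-0.35,8.4,7.35],0],
  [9.4,[-0.35,11.4,7.35],0],
  [9.4,[-0.35,14.4,7.35],0],
  [9.4,[-0.35,15.8,7.35],0],
  [9.4,[-0.35,16.4,7.35],0],
  [9.4,[-0.35,16.4,7.35],0],
])

```text
time_s: 3.15
ee_pos: [0.4564, 0.4022, 0.0608]
eef_rot: [-1.571, -0.0, -0.181]
force: [0.5, 0.1, 0.8]
grip_width: 0.0942
```

Request:
jog_arm([
  [5,[0,0,0],0],
  [5,[0,0,0],0],
  [5,[0,0,0],0],
  [5,[0,0,0],0],
  [5,[0,0,0],0],
  [5,[0,0,0],0],
  [5,[0,0,0],0],
  [5,[0,0,0],0],
], grip_force=20)

```text
time_s: 3.95
ee_pos: [0.4561, 0.4024, 0.0607]
eef_rot: [-1.571, 0.0, -0.181]
force: [-4.4, -1.3, 5.3]
grip_width: 0.057
```

Request:
jog_arm([
  [5,[0,-1,0],0],
  [5,[0,-3,0],0],
  [5,[0,-6.5,0],0],
  [5,[0,-10,0],0],
  [5,[0.4,-10.5,-2],0],
  [5,[1.2,-10.5,-5.5],0],
  [5,[2.1,-10.5,-9.5],0],
  [5,[3.0,-10.5,-13.5],0],
  [5,[3.9,-10.5,-17.5],0],
  [5,[4.8,-10.5,-21.5],0],
])

```text
time_s: 4.95
ee_pos: [0.4646, 0.1805, 0.1658]
eef_rot: [-1.571, -0.001, -0.181]
force: [0.6, -0.5, -2.3]
grip_width: 0.0575
```

Request:
jog_arm([
  [5,[0.9,0,-4],0],
  [5,[1.8,0,-8],0],
  [5,[2.7,0,-12],0],
  [5,[3.5,0,-15],0],
  [5,[4.0,0,-17],0],
  [5,[4.2,0,-18],0],
  [5,[4.2,0,-18],0],
  [5,[4.2,0,-18],0],
])

```text
time_s: 5.75
ee_pos: [0.4736, -0.0018, 0.1655]
eef_rot: [-1.571, 0.0, -0.181]
force: [0.3, -0.0, -1.9]
grip_width: 0.0575
```

```bash
python3 go.py .4743 -.0035 .065; python3 - <<'E'
from h import *
for n in("top","side"):
    c=optics.camera(n);b=(290,170,420,290) if n=="top" else (230,90,400,290)
    im=c["img"][b[1]:b[3],b[0]:b[2],::-1];im=cv2.resize(im,(390,390 if n=="side" else 360));
    globals()[n]=cv2.resize(im,(390,390))
cv2.imwrite("pics/b1.png",np.hstack([top,side]))
E
```

```text
at [ 0.4736 -0.0018  0.1655] [-1.571  0.    -0.181] w 0.0575 F [ 0.26 -0.   -1.88] t 5.75
to [0.4743, -0.0035, 0.065] cm [ 0.1  10.05 -0.15] turn to -.183: 0.002
```

View pics/b1.png

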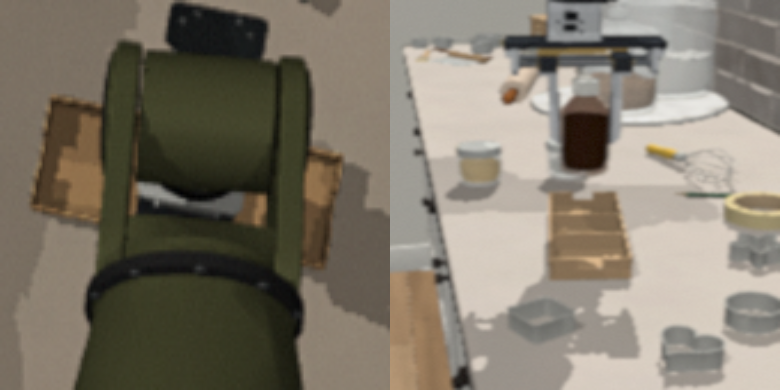

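The bottle hangs upright over the tray, and the gripper body's long side lies along x. I'll lower it and release.

Request:
jog_arm([
  [5,[0.1,2,-0.15],0],
  [5,[0.1,4,-0.15],0],
  [5,[0.1,6,-0.15],0],
  [5,[0.1,7.5,-0.15],0],
  [5,[0.1,8.6,-0.15],0],
  [5,[0.1,9.4,-0.15],0],
  [5,[0.1,9.8,-0.15],0],
  [5,[0.1,10.0,-0.15],0],
  [5,[0.1,10.1,-0.15],0],
  [5,[0.1,10.1,-0.15],0],
])

```text
time_s: 6.85
ee_pos: [0.4745, -0.0041, 0.0647]
eef_rot: [-1.571, -0.001, -0.181]
force: [-0.2, -0.7, -2.1]
grip_width: 0.0572
```

Request:
jog_arm([
  [5,[0,0.05,0],0],
  [5,[0,0.1,0],0],
  [5,[0,0.1,0],0],
  [6.5,[0,0.1,0],0],
  [7.5,[0,0.1,0],0],
  [8.0,[0,0.1,0],0],
  [8.0,[0,0.1,0],0],
  [8.0,[0,0.1,0],0],
])

```text
time_s: 7.65
ee_pos: [0.4744, -0.0041, 0.0635]
eef_rot: [-1.571, 0.0, -0.181]
force: [0.7, 0.2, 0.2]
grip_width: 0.0798
```

Request:
jog_arm([
  [8,[0,-1,0],0],
  [8,[0,-3,0],0],
  [8,[0,-7,0],0],
  [8,[0,-11,0],0],
  [8,[0,-13,0],0],
  [9.4,[0,-13,4],0],
  [9.4,[0,-13,8],0],
  [9.4,[0,-13,12],0],
  [9.4,[0,-13,17],0],
  [9.4,[0,-13,22],0],
])

```text
time_s: 8.65
ee_pos: [0.514, 0.2142, 0.1945]
eef_rot: [-1.57, -0.001, -0.181]
force: [1.1, -1.0, 0.6]
grip_width: 0.094
```

```bash
python3 go.py .5095 .2825 .10 .5095 .2825 .057; python3 - <<'E'
from h import *
c=optics.camera("top");Z=cloud(c)[...,2]
im=cv2.resize(c["img"][170:290,200:440,::-1],(720,360));cv2.imwrite("pics/b2.png",im)
for q in blobs((Z>.12)&(Z<.14),(320,190,400,260)): print("cap",rect(c,q,.131))
for q in blobs((Z>.015)&(Z<.2),(280,190,415,260)): print("tray",rect(c,q,.03))
E
```

```text
at [0.514  0.2142 0.1945] [-1.57e+00 -1.00e-03 -1.81e-01] w 0.094 F [ 1.1  -1.    0.59] t 8.65
to [0.5095, 0.2825, 0.1] cm [-1.68  9.45  6.64] turn to -.183: 0.002
to [0.5095, 0.2825, 0.057] cm [-1.69 13.75  6.64] turn to -.183: 0.002
cap (array([4.7640e-01, 1.0000e-04, 2.9500e-02, 2.9600e-02, 4.5183e+01]), array([4.76e-01, 2.00e-04, 1.59e-02]))
tray (array([ 4.74300e-01, -2.00000e-03,  2.51500e-01,  9.19000e-02,
        7.95126e+01]), array([ 0.474 , -0.0019,  0.1323]))
```

View pics/b2.png

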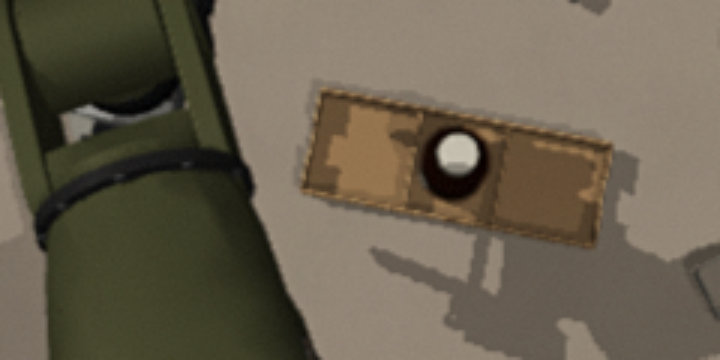

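Bottle stands centred in the middle compartment and the tray hasn't moved. Next is the first jar, at (0.51, 0.28).

Request:
jog_arm([
  [9.4,[-0.9,0,3.5],0],
  [9.4,[-1.7,0,6.65],0],
  [9.4,[-1.7,3.5,6.65],0],
  [9.4,[-1.7,7,6.65],0],
  [9.4,[-1.7,10,6.65],0],
  [9.4,[-1.7,12.3,6.65],0],
  [9.4,[-1.7,13.3,6.65],0],
  [9.4,[-1.7,13.75,6.65],0],
  [9.4,[-1.7,13.75,6.65],0],
  [9.4,[-1.7,13.75,6.65],0],
])

```text
time_s: 9.7
ee_pos: [0.5098, 0.281, 0.0573]
eef_rot: [-1.57, -0.001, -0.181]
force: [0.0, 0.4, 0.4]
grip_width: 0.094
```

Request:
jog_arm([
  [6,[0,0,0],0],
  [6,[0,0,0],0],
  [6,[0,0,0],0],
  [6,[0,0,0],0],
  [6,[0,0,0],0],
  [6,[0,0,0],0],
  [6,[0,0,0],0],
], grip_force=25)

```text
time_s: 10.4
ee_pos: [0.5094, 0.2808, 0.0561]
eef_rot: [-1.571, -0.0, -0.181]
force: [1.7, -0.2, 1.0]
grip_width: 0.0617
```

```bash
python3 go.py .489 .0776 .16 .489 .0776 .0605
```

```text
at [0.5094 0.2808 0.0561] [-1.571 -0.    -0.181] w 0.0617 F [ 1.66 -0.17  0.95] t 10.4
to [0.489, 0.0776, 0.16] cm [  1.66 -10.39 -20.35] turn to -.183: 0.002
to [0.489, 0.0776, 0.0605] cm [  1.65  -0.44 -20.36] turn to -.183: 0.002
```

Request:
jog_arm([
  [6,[0,0,0],0],
  [6,[0,0,0],0],
  [6,[0,0,0],0],
])

```text
time_s: 10.7
ee_pos: [0.5094, 0.2808, 0.0561]
eef_rot: [-1.571, -0.0, -0.181]
force: [2.7, -0.7, 2.8]
grip_width: 0.0615
```

```bash
python3 go.py .489 .0776 .0605;python3 - <<'E'
from h import *
s=optics.camera("side")["img"][100:220,220:400,::-1];cv2.imwrite("pics/j1.png",cv2.resize(s,(720,480),interpolation=2))
E
```

```text
at [0.5094 0.2808 0.0561] [-1.571 -0.    -0.181] w 0.0615 F [ 2.67 -0.67  2.75] t 10.7
to [0.489, 0.0776, 0.0605] cm [  1.65  -0.44 -20.36] turn to -.183: 0.002
```

View pics/j1.png

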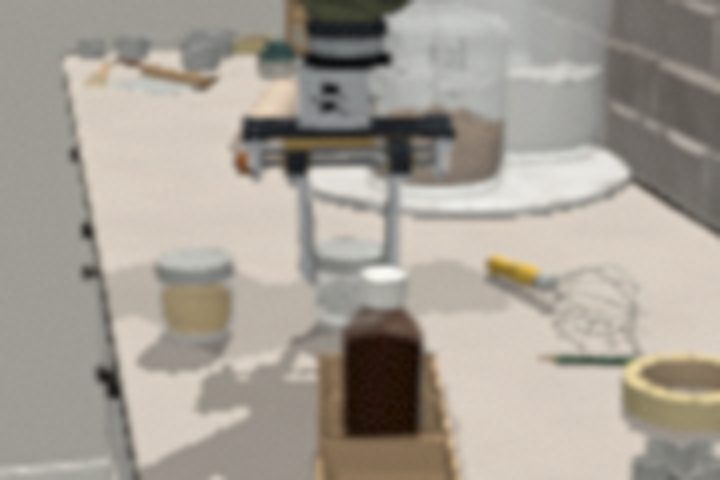

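The jaws hold at 61.5 mm on the jar's side, just under the rim. I'll lift slightly and check that it holds.

Request:
jog_arm([
  [6,[0,-0.5,0],0],
  [6,[0,-1.5,0],0],
  [6,[0,-3,0],0],
  [6,[0,-3,0],0],
  [6,[0,-3,0],0],
], grip_force=30)

```text
time_s: 11.25
ee_pos: [0.5093, 0.2809, 0.0865]
eef_rot: [-1.57, -0.001, -0.181]
force: [0.2, -0.0, -2.3]
grip_width: 0.0614
```

```bash
python3 go.py .489 .0776 .0605;python3 - <<'E'
from h import *
s=optics.camera("side")["img"][130:200,260:360,::-1];cv2.imwrite("pics/j2.png",cv2.resize(s,(700,490),interpolation=2))
E
```

```text
at [0.5093 0.2809 0.0865] [-1.57e+00 -1.00e-03 -1.81e-01] w 0.0614 F [ 0.16 -0.   -2.26] t 11.25
to [0.489, 0.0776, 0.0605] cm [  1.66   2.59 -20.36] turn to -.183: 0.002
```

View pics/j2.png

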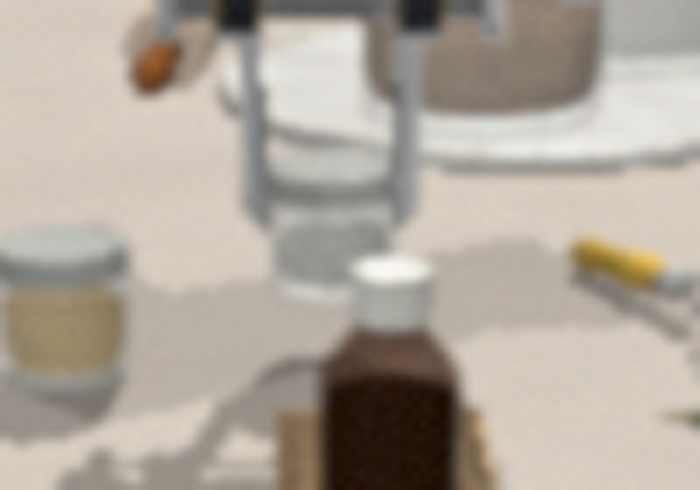

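Request:
jog_arm([
  [6,[0,-2,0],0],
  [6,[0.2,-4,-2],0],
  [6,[0.5,-4,-5.5],0],
  [6,[0.8,-4,-9.5],0],
  [6,[1.1,-4,-13.5],0],
  [6,[1.4,-4,-17],0],
  [6,[1.6,-4,-19.3],0],
  [6,[1.65,-4,-20.35],0],
  [6,[1.65,-4,-20.35],0],
  [6,[1.65,-4,-20.35],0],
])

```text
time_s: 12.3
ee_pos: [0.4889, 0.0784, 0.1258]
eef_rot: [-1.571, 0.0, -0.181]
force: [0.4, -0.1, -1.2]
grip_width: 0.0612
```

```bash
python3 go.py .489 .0776 .0605
```

```text
at [0.4889 0.0784 0.1258] [-1.571  0.    -0.181] w 0.0612 F [ 0.43 -0.09 -1.19] t 12.3
to [0.489, 0.0776, 0.0605] cm [ 0.03  6.53 -0.07] turn to -.183: 0.002
```

Request:
jog_arm([
  [6,[0,1.5,-0.2],0],
  [6,[0,3.2,-0.2],0],
  [6,[0,4.8,-0.2],0],
  [6,[0,5.7,-0.2],0],
  [6,[0,6.2,-0.2],0],
  [6,[0,6.4,-0.2],0],
  [6,[0,6.5,-0.2],0],
  [6,[0,6.5,-0.2],0],
  [6,[0,6.55,-0.2],0],
  [6,[0,6.6,-0.2],0],
])

```text
time_s: 13.3
ee_pos: [0.4886, 0.0757, 0.0602]
eef_rot: [-1.571, -0.001, -0.181]
force: [0.1, -0.4, -1.4]
grip_width: 0.0613
```

Request:
jog_arm([
  [6,[0,0.05,0],0],
  [6,[0,0.05,0],0],
])

```text
time_s: 13.5
ee_pos: [0.4885, 0.0756, 0.0595]
eef_rot: [-1.571, -0.0, -0.181]
force: [0.1, 0.7, -1.4]
grip_width: 0.0613
```

Request:
jog_arm([
  [6,[0,0.05,0.1],0],
  [6,[0,0.1,0.1],0],
  [6,[0,0.1,0.1],0],
])

```text
time_s: 13.8
ee_pos: [0.4887, 0.0765, 0.0591]
eef_rot: [-1.571, -0.0, -0.181]
force: [-2.7, -2.5, 8.5]
grip_width: 0.0617
```

Request:
jog_arm([
  [6.5,[0,0,0],0],
  [7.2,[0,0,0],0],
  [8.2,[0,0,0],0],
  [8.2,[0,0,0],0],
  [8.2,[0,0,0],0],
  [8.2,[0,-2,0],0],
  [9.4,[0,-5,0],0],
  [9.4,[0,-9,0],0],
  [9.4,[0,-9,0],0],
])

```text
time_s: 14.7
ee_pos: [0.4906, 0.0769, 0.153]
eef_rot: [-1.569, -0.007, -0.181]
force: [0.1, 0.5, -0.7]
grip_width: 0.0939
```

```bash
python3 go.py .3765 .2815 .15 .3765 .2815 .057
```

```text
at [0.4906 0.0769 0.153 ] [-1.569 -0.007 -0.181] w 0.0939 F [ 0.15  0.46 -0.71] t 14.7
to [0.3765, 0.2815, 0.15] cm [-14.91   0.23  18.07] turn to -.183: 0.002
to [0.3765, 0.2815, 0.057] cm [-14.98   9.53  18.06] turn to -.183: 0.002
```

Request:
jog_arm([
  [9.4,[-3,0,3.6],0],
  [9.4,[-6,0,7.2],0],
  [9.4,[-9,0,10.8],0],
  [9.4,[-12,0,14.5],0],
  [9.4,[-14,0,17.2],0],
  [9.4,[-14.75,0,18.15],0],
  [9.4,[-14.75,0,18.15],0],
  [9.4,[-14.75,0,18.15],0],
])

```text
time_s: 15.5
ee_pos: [0.3766, 0.2809, 0.1481]
eef_rot: [-1.571, 0.0, -0.181]
force: [0.3, -0.5, 0.1]
grip_width: 0.0942
```

```bash
python3 go.py .3765 .2825 .057; python3 - <<'E'
from h import *
c=optics.camera("top");Z=cloud(c)[...,2]
im=cv2.resize(c["img"][170:290,290:430,::-1],(560,480),interpolation=2);cv2.imwrite("pics/p3.png",im)
for q in blobs((Z>.058)&(Z<.08),(280,190,415,260)): print("lid",rect(c,q,.068))
for q in blobs((Z>.015)&(Z<.2),(280,190,415,260)): print("tray",rect(c,q,.03))
E
```

```text
at [0.3766 0.2809 0.1481] [-1.571  0.    -0.181] w 0.0942 F [ 0.26 -0.5   0.09] t 15.5
to [0.3765, 0.2825, 0.057] cm [-0.04  9.11  0.16] turn to -.183: 0.002
lid (array([0.4881, 0.0788, 0.0638, 0.066 , 0.3383]), array([0.4887, 0.079 , 0.0334]))
tray (array([0.4918, 0.0801, 0.0658, 0.068 , 0.3691]), array([0.4916, 0.0802, 0.0351]))
tray (array([ 4.74100e-01, -1.90000e-03,  2.51500e-01,  9.22000e-02,
        7.94653e+01]), array([ 0.474 , -0.0019,  0.1323]))
```

View pics/p3.png

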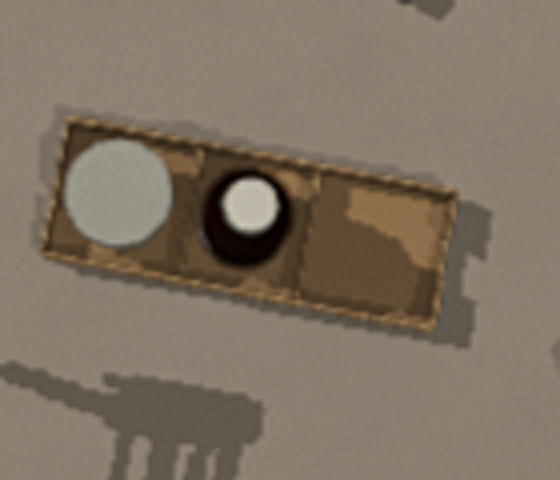

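Jar 1 sits in the left end compartment and the tray is unmoved. Next is jar 2.

Request:
jog_arm([
  [9.4,[0,3,0.1],0],
  [9.4,[0,6,0.1],0],
  [9.4,[0,8,0.1],0],
  [9.4,[0,9.1,0.1],0],
  [9.4,[0,9.1,0.1],0],
  [9.4,[0,9.1,0.1],0],
  [6,[0,9.1,0.1],0],
  [6,[0,9.1,0.1],0],
  [6,[0,9.1,0.1],0],
  [6,[0,9.1,0.1],0],
])

```text
time_s: 16.55
ee_pos: [0.3765, 0.2828, 0.0577]
eef_rot: [-1.57, -0.0, -0.181]
force: [-0.1, -0.2, -0.1]
grip_width: 0.0653
```

Request:
jog_arm([
  [6,[0,0,0],0],
  [6,[0,0,0],0],
  [6,[0,0,0],0],
  [6,[0,0,0],0],
  [6,[0,0,0],0],
  [6,[0,0,0],0],
])

```text
time_s: 17.15
ee_pos: [0.3765, 0.2828, 0.0577]
eef_rot: [-1.57, -0.0, -0.181]
force: [-0.4, -1.3, 4.7]
grip_width: 0.062
```

```bash
python3 go.py .4596 -.0825 .16 .4596 -.0825 .0605
```

```text
at [0.3765 0.2828 0.0577] [-1.57  -0.    -0.181] w 0.062 F [-0.43 -1.29  4.7 ] t 17.15
to [0.4596, -0.0825, 0.16] cm [ 14.75 -10.24 -34.44] turn to -.183: 0.002
to [0.4596, -0.0825, 0.0605] cm [ 14.74  -0.29 -34.44] turn to -.183: 0.002
```

Request:
jog_arm([
  [6,[0,-1,0],0],
  [6,[0,-3,0],0],
  [6,[0,-7,0],0],
  [6,[0,-11,0],0],
  [6,[0,-15,0],0],
  [6,[0,-17,0],0],
  [6,[0.5,-17,-2],0],
  [6,[2,-17,-5.5],0],
  [6,[3.7,-17,-9.5],0],
  [6,[5.5,-17,-13.5],0],
])

```text
time_s: 18.15
ee_pos: [0.4057, 0.1386, 0.2277]
eef_rot: [-1.571, 0.0, -0.18]
force: [0.7, -0.3, -1.5]
grip_width: 0.0621
```

Request:
jog_arm([
  [6,[1.8,0,-4],0],
  [6,[3.5,0,-8],0],
  [6,[5.2,0,-12],0],
  [6,[7,0,-16],0],
  [6,[8.5,0,-19],0],
  [6,[9.2,0,-20.8],0],
  [6,[9.2,0,-20.8],0],
  [6,[9.2,3,-20.8],0],
  [6,[9.2,6,-20.8],0],
  [6,[9.2,6,-20.8],0],
])

```text
time_s: 19.15
ee_pos: [0.4574, -0.08, 0.1647]
eef_rot: [-1.57, 0.006, -0.181]
force: [0.6, 0.6, -1.4]
grip_width: 0.062
```

```bash
python3 go.py .4596 -.081 .063 .4596 -.081 .0605
```

```text
at [ 0.4574 -0.08    0.1647] [-1.57   0.006 -0.181] w 0.062 F [ 0.65  0.56 -1.38] t 19.15
to [0.4596, -0.081, 0.063] cm [ 0.3  10.17 -0.07] turn to -.183: 0.002
to [0.4596, -0.081, 0.0605] cm [ 0.3  10.42 -0.07] turn to -.183: 0.002
```

Request:
jog_arm([
  [6,[0.15,2,-0.05],0],
  [6,[0.15,4,-0.05],0],
  [6,[0.15,5.5,-0.05],0],
  [6,[0.15,6,-0.05],0],
  [6,[0.15,6,-0.05],0],
  [6,[0.15,6,-0.05],0],
])

```text
time_s: 19.75
ee_pos: [0.4612, -0.0818, 0.1087]
eef_rot: [-1.571, -0.002, -0.181]
force: [0.5, 0.2, -2.3]
grip_width: 0.062
```

```bash
python3 go.py .4596 -.081 .0605;python3 - <<'E'
from h import *
s=optics.camera("side")["img"][150:260,250:390,::-1];cv2.imwrite("pics/j3.png",cv2.resize(s,(700,550),interpolation=2))
E
```

```text
at [ 0.4612 -0.0818  0.1087] [-1.571 -0.002 -0.181] w 0.062 F [ 0.52  0.2  -2.27] t 19.75
to [0.4596, -0.081, 0.0605] cm [-0.18  4.82  0.05] turn to -.183: 0.002
```

View pics/j3.png

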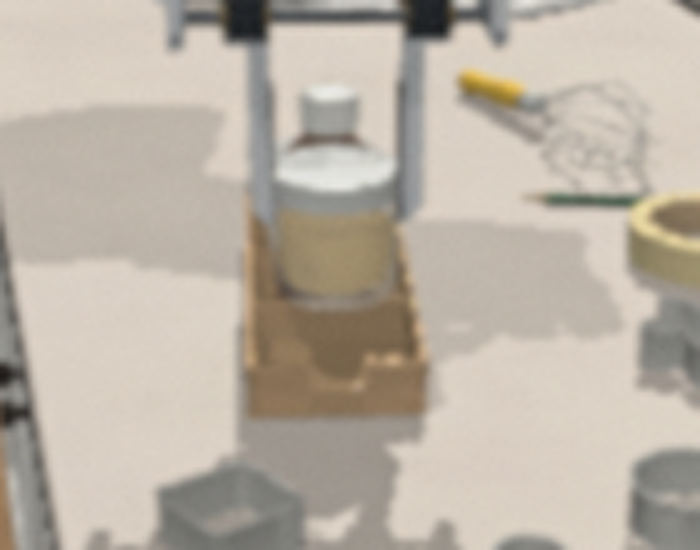

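The jar hangs upright over the right end compartment.

Request:
jog_arm([
  [6,[-0.1,1.5,0.05],0],
  [6,[-0.1,2.8,0.05],0],
  [6,[-0.1,3.7,0.05],0],
  [6,[-0.1,4.2,0.05],0],
  [6,[-0.1,4.4,0.05],0],
  [6,[-0.1,4.5,0.05],0],
  [6,[-0.1,4.6,0.05],0],
  [6,[-0.1,4.6,0.05],0],
])

```text
time_s: 20.6
ee_pos: [0.4599, -0.0813, 0.0616]
eef_rot: [-1.571, -0.0, -0.181]
force: [0.4, 1.2, -2.3]
grip_width: 0.0618
```

Request:
jog_arm([
  [6,[0,0.06,0],0],
  [6,[0,0.12,0],0],
  [6,[0,0.12,0],0],
])

```text
time_s: 20.9
ee_pos: [0.4599, -0.0813, 0.0607]
eef_rot: [-1.571, -0.0, -0.181]
force: [-1.4, -0.5, 4.1]
grip_width: 0.0624
```

Request:
jog_arm([
  [6.5,[0,0,0],0],
  [7.2,[0,0,0],0],
  [8.2,[0,0,0],0],
  [8.2,[0,0,0],0],
  [8.2,[0,0,0],0],
  [8.2,[0,-2,0],0],
  [9.4,[0,-5,0],0],
  [9.4,[0,-9,0],0],
  [9.4,[0,-9,0],0],
  [9.4,[0,-9,0],0],
])

```text
time_s: 21.9
ee_pos: [0.4599, -0.0813, 0.1505]
eef_rot: [-1.571, -0.001, -0.181]
force: [-0.6, -0.4, -0.8]
grip_width: 0.0941
```

```bash
python3 go.py .3783 -.2333 .1
```

```text
at [ 0.4599 -0.0813  0.1505] [-1.571e+00 -1.000e-03 -1.810e-01] w 0.0941 F [-0.6  -0.44 -0.85] t 21.9
to [0.3783, -0.2333, 0.1] cm [ -5.29   5.05 -16.42] turn to -.183: 0.002
```

Request:
jog_arm([
  [9.4,[-1.3,0,-4],-0.1],
  [9.4,[-2.6,0,-8],-0.25],
  [9.4,[-3.9,0,-12],-0.39],
  [9.4,[-5,1,-15],-0.52],
  [9.4,[-5.3,3,-16.4],-0.614],
  [9.4,[-5.3,5,-16.4],-0.614],
  [9.4,[-5.3,5,-16.4],-0.614],
  [9.4,[-5.3,5,-16.4],-0.614],
])

```text
time_s: 22.7
ee_pos: [0.3778, -0.2326, 0.0998]
eef_rot: [-1.569, 0.001, 0.433]
force: [0.3, -0.1, 0.6]
grip_width: 0.094
```

```bash
python3 go.py .3783 -.2333 .022; python3 - <<'E'
from h import *
c=optics.camera("top");Z=cloud(c)[...,2]
im=cv2.resize(c["img"][170:290,290:430,::-1],(560,480),interpolation=2);cv2.imwrite("pics/p4.png",im)
for q in blobs((Z>.058)&(Z<.08),(280,190,415,260)): print("lid",rect(c,q,.068))
for q in blobs((Z>.115)&(Z<.14),(320,190,400,260)): print("cap",rect(c,q,.132))
for q in blobs((Z>.015)&(Z<.035),(280,190,415,260)): print("tray",rect(c,q,.03))
E
```

```text
at [ 0.3778 -0.2326  0.0998] [-1.569e+00  1.000e-03  4.330e-01] w 0.094 F [ 0.3  -0.1   0.61] t 22.7
to [0.3783, -0.2333, 0.022] cm [ 0.02  7.78 -0.09] turn to -.183: 0.616
lid (array([ 4.59700e-01, -8.09000e-02,  6.32000e-02,  6.35000e-02,
        8.97912e+01]), array([ 0.4595, -0.0811,  0.0333]))
lid (array([0.4881, 0.0788, 0.0638, 0.066 , 0.3383]), array([0.4884, 0.079 , 0.0335]))
cap (array([4.763e-01, 1.000e-04, 3.020e-02, 3.010e-02, 1.880e-01]), array([0.4758, 0.0005, 0.016 ]))
tray (array([4.62700e-01, 1.17000e-01, 5.54000e-02, 2.94000e-02, 3.20305e+01]), array([0.4696, 0.106 , 0.0278]))
tray (array([ 4.74100e-01, -1.90000e-03,  2.51500e-01,  9.22000e-02,
        7.94653e+01]), array([ 0.474 , -0.0021,  0.1321]))
```

View pics/p4.png

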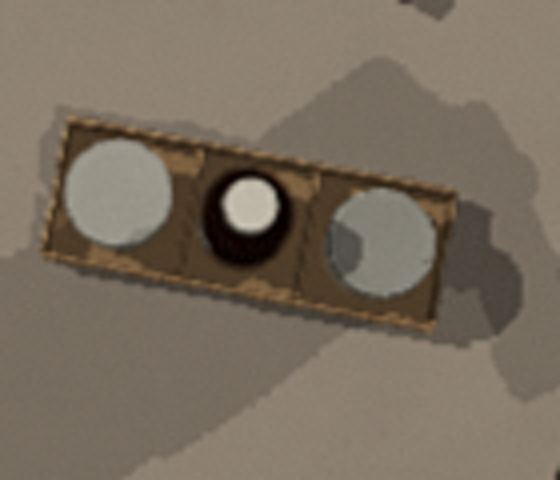

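Both jars are in place, with lids at (.4884,.0789) and (.4596,-.081), and the tray has not moved. Next is the square cutter.

Request:
jog_arm([
  [9.4,[0,3,-0.1],0],
  [9.4,[0,5.5,-0.1],0],
  [9.4,[0,7,-0.1],0],
  [9.4,[0,7.7,-0.1],0],
  [9.4,[0,7.75,-0.1],0],
  [9.4,[0,7.75,-0.1],0],
  [4.5,[0,7.75,-0.1],0],
  [4.5,[0,7.75,-0.1],0],
  [4.5,[0,7.75,-0.1],0],
  [4.5,[0,7.75,-0.1],0],
], grip_force=8)

```text
time_s: 23.75
ee_pos: [0.3786, -0.234, 0.023]
eef_rot: [-1.571, -0.0, 0.433]
force: [0.8, 0.9, 0.3]
grip_width: 0.0655
```

Request:
jog_arm([
  [4.5,[0,0,0],0],
  [4.5,[0,0,0],0],
  [4.5,[0,0,0],0],
  [4.5,[0,0,0],0],
  [4.5,[0,0,0],0],
  [4.5,[0,0,0],0],
])

```text
time_s: 24.35
ee_pos: [0.3785, -0.2339, 0.0228]
eef_rot: [-1.571, 0.0, 0.433]
force: [-0.5, 0.5, 0.5]
grip_width: 0.0494
```

```bash
python3 go.py .4884 .0789 .15
```

```text
at [ 0.3785 -0.2339  0.0228] [-1.571  0.     0.433] w 0.0494 F [-0.46  0.5   0.53] t 24.35
to [0.4884, 0.0789, 0.15] cm [ 23.1  -12.72  23.79] turn to -.183: 0.616
```

Request:
jog_arm([
  [4.5,[0,-1,0],0],
  [4.5,[0,-4,0],0],
  [4.5,[0,-8,0],0],
  [4.5,[0,-12,0],0],
  [4.5,[0,-16,0],0],
  [4.5,[1,-17,1],0.03],
  [4.5,[3.5,-17,3.6],0.1],
  [4.5,[6.5,-17,6.7],0.2],
  [4.5,[9.5,-17,9.8],0.3],
  [4.5,[12.5,-17,12.9],0.4],
])

```text
time_s: 25.35
ee_pos: [0.438, -0.0627, 0.1936]
eef_rot: [-1.571, -0.001, 0.029]
force: [-0.0, 0.2, 0.1]
grip_width: 0.0491
```

```bash
python3 go.py .4884 .0789 .19
```

```text
at [ 0.438  -0.0627  0.1936] [-1.571e+00 -1.000e-03  2.900e-02] w 0.0491 F [-0.    0.15  0.09] t 25.35
to [0.4884, 0.0789, 0.19] cm [ 5.44  0.36 14.01] turn to -.183: 0.212
```

Request:
jog_arm([
  [4.5,[1.3,0,3.4],0.06],
  [4.5,[2.8,0,7],0.12],
  [4.5,[4.2,0,10.5],0.18],
  [4.5,[5.2,0,13.3],0.21],
  [4.5,[5.4,0,14],0.214],
  [4.5,[5.4,0,14],0.214],
  [4.5,[5.4,4,14],0.214],
  [4.5,[5.4,7,14],0.214],
  [4.5,[5.4,8.5,14],0.214],
  [4.5,[5.4,8.5,14],0.214],
])

```text
time_s: 26.35
ee_pos: [0.486, 0.076, 0.1063]
eef_rot: [-1.572, 0.003, -0.182]
force: [0.2, 0.2, 0.8]
grip_width: 0.0494
```

Request:
jog_arm([
  [4.5,[0,0,0],0],
  [4.5,[0,0,0],0],
])

```text
time_s: 26.55
ee_pos: [0.4877, 0.0769, 0.1091]
eef_rot: [-1.57, -0.002, -0.181]
force: [0.2, -0.4, 0.1]
grip_width: 0.0495
```

```bash
python3 go.py .4884 .0783 .091; python3 - <<'E'
from h import *
c=optics.camera("side");s=c["img"][130:240,250:390,::-1];cv2.imwrite("pics/k1.png",cv2.resize(s,(700,550),interpolation=2))
E
```

```text
at [0.4877 0.0769 0.1091] [-1.57  -0.002 -0.181] w 0.0495 F [ 0.21 -0.36  0.1 ] t 26.55
to [0.4884, 0.0783, 0.091] cm [0.04 1.81 0.15] turn to -.183: 0.002
```

View pics/k1.png

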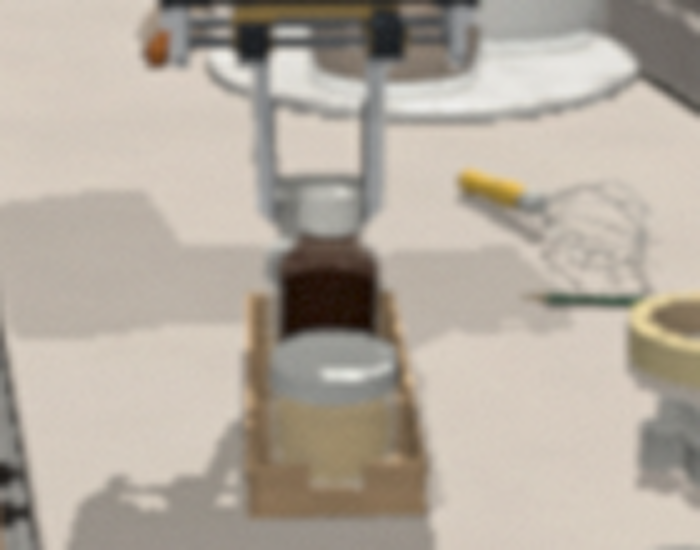

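The cutter is held above the left lid, mostly hidden behind the bottle. I'll lower it gently.

Request:
jog_arm([
  [4.5,[0.05,0.6,0.15],0],
  [4.5,[0.05,1.1,0.15],0],
  [4.5,[0.05,1.4,0.15],0],
  [4.5,[0.05,1.6,0.15],0],
  [4.5,[0.05,1.7,0.15],0],
  [4.5,[0.05,1.7,0.15],0],
])

```text
time_s: 27.2
ee_pos: [0.488, 0.0787, 0.0908]
eef_rot: [-1.571, -0.0, -0.181]
force: [-0.4, -0.7, 0.8]
grip_width: 0.0495
```

Request:
jog_arm([
  [4.5,[0,0.05,0],0],
  [4.5,[0,0.1,0],0],
  [4.5,[0,0.1,0],0],
])

```text
time_s: 27.5
ee_pos: [0.4884, 0.0788, 0.0906]
eef_rot: [-1.57, -0.001, -0.181]
force: [-1.5, 0.6, 8.7]
grip_width: 0.0495
```

Request:
jog_arm([
  [5.2,[0,0,0],0],
  [5.8,[0,-0.05,0],0],
  [6.5,[0,-0.05,0],0],
  [7.2,[0,-0.05,0],0],
  [7.2,[0,-0.05,0],0],
  [7.2,[0,-1,0],0],
  [7.2,[0,-3,0],0],
  [8,[0,-7,0],0],
  [9.4,[0,-10,0],0],
  [9.4,[0,-10,0],0],
])

```text
time_s: 28.5
ee_pos: [0.4895, 0.0789, 0.1943]
eef_rot: [-1.569, -0.007, -0.181]
force: [-0.4, 0.2, -0.5]
grip_width: 0.092
```

```bash
python3 go.py .5812 -.265 .15
```

```text
at [0.4895 0.0789 0.1943] [-1.569 -0.007 -0.181] w 0.092 F [-0.38  0.23 -0.5 ] t 28.5
to [0.5812, -0.265, 0.15] cm [ 15.18   4.48 -32.18] turn to -.183: 0.002
```

Request:
jog_arm([
  [9.4,[1.5,0,-3.2],0],
  [9.4,[3.2,0,-6.8],0],
  [9.4,[5.1,0,-10.8],0],
  [9.4,[7,0,-14.8],0],
  [9.4,[8.9,0,-18.8],0],
  [9.4,[10.8,0,-22.8],0],
  [9.4,[12.7,1,-26.8],0],
  [9.4,[14.4,3,-30.4],0],
  [9.4,[15.25,5,-32.2],0],
  [9.4,[15.25,7,-32.2],0],
])

```text
time_s: 29.5
ee_pos: [0.5797, -0.268, 0.118]
eef_rot: [-1.571, 0.001, -0.184]
force: [-0.3, 0.7, -0.5]
grip_width: 0.0942
```

Request:
jog_arm([
  [9.4,[0,0,0],0],
  [9.4,[0,0,0],0],
])

```text
time_s: 29.7
ee_pos: [0.58, -0.2652, 0.12]
eef_rot: [-1.571, 0.0, -0.181]
force: [-0.8, -0.7, -0.0]
grip_width: 0.094
```

```bash
python3 go.py .5812 -.265 .022; python3 - <<'E'
from h import *
c=optics.camera("top");Z=cloud(c)[...,2]
im=cv2.resize(c["img"][140:290,290:510,::-1],(770,525),interpolation=2);cv2.imwrite("pics/p5.png",im)
for q in blobs((Z>.084)&(Z<.105),(290,190,345,255)): print("sq",rect(c,q,.093))
E
```

```text
at [ 0.58   -0.2652  0.12  ] [-1.571  0.    -0.181] w 0.094 F [-0.8  -0.73 -0.02] t 29.7
to [0.5812, -0.265, 0.022] cm [0.12 9.8  0.04] turn to -.183: 0.002
sq (array([0.4762, 0.0241, 0.0384, 0.0096, 0.2186]), array([0.4763, 0.0205, 0.0193]))
```

View pics/p5.png

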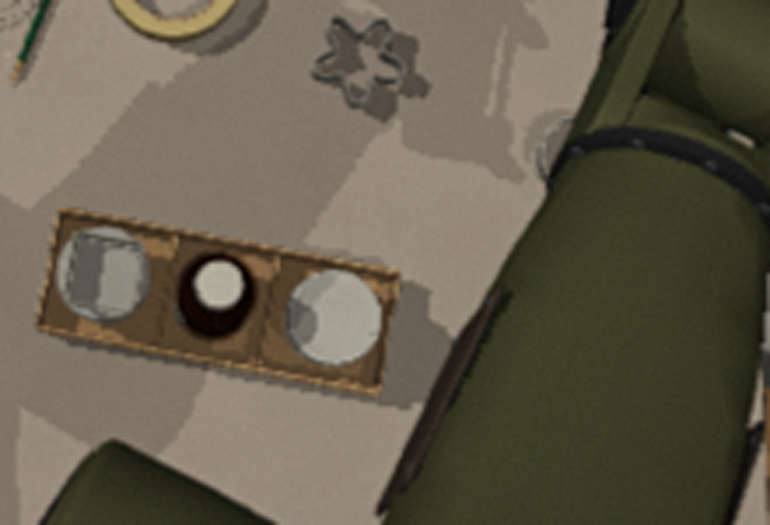

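The square cutter sits on the left lid; I'll measure how well it's centred later. Next is the round cutter.

Request:
jog_arm([
  [9.4,[0.1,3,0],0],
  [9.4,[0.1,6,0],0],
  [9.4,[0.1,8.5,0],0],
  [9.4,[0.1,9.6,0],0],
  [9.4,[0.1,9.75,0],0],
  [9.4,[0.1,9.75,0],0],
  [5.3,[0.1,9.75,0],0],
  [5.3,[0.1,9.75,0],0],
  [5.3,[0.1,9.75,0],0],
  [5.3,[0.1,9.75,0],0],
], grip_force=8)

```text
time_s: 30.75
ee_pos: [0.5811, -0.2657, 0.0226]
eef_rot: [-1.571, -0.0, -0.181]
force: [-0.1, -0.4, -0.6]
grip_width: 0.0657
```

Request:
jog_arm([
  [5.3,[0,0,0],0],
  [5.3,[0,0,0],0],
  [5.3,[0,0,0],0],
  [5.3,[0,0,0],0],
  [5.3,[0,0,0],0],
  [5.3,[0,0,0],0],
])

```text
time_s: 31.35
ee_pos: [0.5811, -0.2657, 0.0224]
eef_rot: [-1.571, -0.0, -0.181]
force: [-0.5, 0.3, 2.7]
grip_width: 0.0564
```

```bash
python3 go.py .4596 -.081 .12
```

```text
at [ 0.5811 -0.2657  0.0224] [-1.571 -0.    -0.181] w 0.0564 F [-0.52  0.35  2.69] t 31.35
to [0.4596, -0.081, 0.12] cm [-15.27  -9.77  15.98] turn to -.183: 0.002
```

Request:
jog_arm([
  [5.3,[0,-1,0],0],
  [5.3,[0,-4,0],0],
  [5.3,[0,-8,0],0],
  [5.3,[-1.5,-10.5,1.5],0],
  [5.3,[-4,-10.5,4.2],0],
  [5.3,[-7,-10.5,7.3],0],
  [5.3,[-10,-10.5,10.4],0],
  [5.3,[-12.7,-10.5,13.3],0],
  [5.3,[-14.7,-10.5,15.3],0],
  [5.3,[-15.25,-10.5,15.95],0],
])

```text
time_s: 32.35
ee_pos: [0.4586, -0.0797, 0.1279]
eef_rot: [-1.571, -0.0, -0.18]
force: [0.1, -0.2, -0.0]
grip_width: 0.0563
```

Request:
jog_arm([
  [5.3,[0,0,0],0],
  [5.3,[0,1,0],0],
  [5.3,[0,2,0],0],
  [5.3,[0,2,0],0],
  [5.3,[0,2,0],0],
])

```text
time_s: 32.85
ee_pos: [0.4596, -0.0817, 0.1066]
eef_rot: [-1.571, 0.001, -0.182]
force: [-0.2, -0.2, -0.4]
grip_width: 0.0563
```

```bash
python3 go.py .4596 -.0814 .091; python3 - <<'E'
from h import *
c=optics.camera("side");s=c["img"][150:240,260:380,::-1];cv2.imwrite("pics/k2.png",cv2.resize(s,(720,540),interpolation=2))
E
```

```text
at [ 0.4596 -0.0817  0.1066] [-1.571e+00  1.000e-03 -1.820e-01] w 0.0563 F [-0.22 -0.25 -0.42] t 32.85
to [0.4596, -0.0814, 0.091] cm [-0.01  1.56  0.03] turn to -.183: 0.001
```

View pics/k2.png

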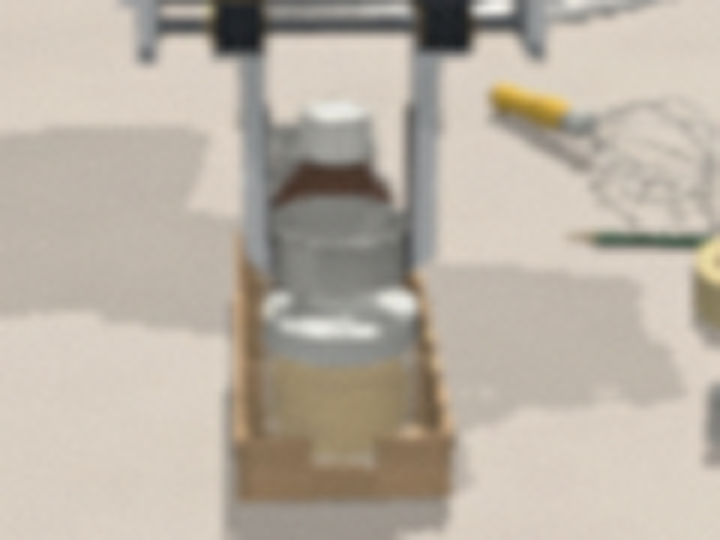

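The round cutter is level just above the right lid.

Request:
jog_arm([
  [5.3,[0,0.6,0],0],
  [5.3,[0,1.1,0],0],
  [5.3,[0,1.4,0],0],
  [5.3,[0,1.5,0],0],
  [5.3,[0,1.55,0],0],
  [5.3,[0,1.55,0],0],
])

```text
time_s: 33.5
ee_pos: [0.4597, -0.0813, 0.0918]
eef_rot: [-1.571, -0.0, -0.181]
force: [0.0, -0.4, 0.4]
grip_width: 0.0561
```

Request:
jog_arm([
  [5.3,[0,0.05,0],0],
  [5.3,[0,0.1,0],0],
  [5.3,[0,0.1,0],0],
])

```text
time_s: 33.8
ee_pos: [0.4597, -0.0813, 0.0907]
eef_rot: [-1.571, -0.0, -0.181]
force: [-0.3, 0.6, -0.1]
grip_width: 0.0567
```

Request:
jog_arm([
  [5.3,[0,0.04,0],0],
  [5.3,[0,0.04,0],0],
])

```text
time_s: 34.0
ee_pos: [0.4598, -0.0814, 0.0905]
eef_rot: [-1.571, -0.0, -0.181]
force: [-0.5, 0.5, 1.9]
grip_width: 0.0566
```

Request:
jog_arm([
  [6,[0,0,0],0],
  [6.6,[0,-0.03,0],0],
  [7.2,[0,-0.03,0],0],
  [8,[0,-0.03,0],0],
  [8,[0,-0.03,0],0],
  [8,[0,-1,0],0],
  [8,[0,-3,0],0],
  [8,[0,-7,0],0],
  [9.4,[0,-11,0],0],
  [9.4,[0,-11,0],0],
])

```text
time_s: 35.0
ee_pos: [0.4614, -0.0817, 0.2058]
eef_rot: [-1.571, -0.008, -0.181]
force: [0.7, 0.5, -0.8]
grip_width: 0.092
```

Request:
jog_arm([
  [9.4,[0,0,-3],0],
  [9.4,[0,0,-7],0],
  [9.4,[0,0,-11],0],
  [9.4,[0,0,-15],0],
  [9.4,[0,0,-19],0],
  [9.4,[0,0,-23],0],
  [9.4,[0,0,-26],0],
  [9.4,[0,0,-26],0],
  [9.4,[0,0,-26],0],
])

```text
time_s: 35.9
ee_pos: [0.4126, -0.337, 0.1999]
eef_rot: [-1.57, 0.001, -0.182]
force: [-0.4, 1.2, 0.7]
grip_width: 0.0937
```

```bash
python3 go.py .4 -.3 .2; python3 - <<'E'
from h import *
c=optics.camera("top");Z=cloud(c)[...,2]
s=optics.camera("side")["img"][130:250,260:380,::-1]
im=cv2.resize(c["img"][190:262,295:411,::-1],(580,360),interpolation=2);cv2.imwrite("pics/p6.png",np.hstack([im,cv2.resize(s[:,:73],(219,360))]))
for n,l in (("L",(.4884,.0789)),("R",(.4596,-.081))):
    box=(290,190,340,255) if n=="L" else (362,195,415,260)
    for lo,hi,h in((.074,.105,.093),(.058,.105,.068)):
        for q in blobs((Z>lo)&(Z<hi),box,5): print(n,h,*rect(c,q,h))
for q in blobs((Z>.015)&(Z<.2),(285,190,418,262)): print("tray",rect(c,q,.03))
for q in blobs((Z>.115)&(Z<.14),(320,190,400,260)): print("cap",rect(c,q,.132))
E
```

```text
at [ 0.4126 -0.337   0.1999] [-1.57e+00  1.00e-03 -1.82e-01] w 0.0937 F [-0.39  1.16  0.74] t 35.9
to [0.4, -0.3, 0.2] cm [-1.91 -0.    3.42] turn to -.183: 0.001
L 0.093 [4.96400e-01 8.67000e-02 3.94000e-02 6.50000e-02 4.19725e+01] [0.4869 0.0781 0.033 ]
L 0.068 [0.4881 0.0788 0.0638 0.066  0.3383] [0.4893 0.079  0.0338]
R 0.093 [ 4.59700e-01 -8.19000e-02  5.72000e-02  5.80000e-02  6.33792e+01] [ 0.4586 -0.082   0.0305]
R 0.093 [ 4.74100e-01 -2.49000e-02  2.40000e-03  2.88000e-02  8.99437e+01] [ 0.4741 -0.0237  0.0145]
R 0.068 [ 0.4597 -0.0809  0.0633  0.0634  0.3521] [ 0.4594 -0.0811  0.0334]
R 0.068 [ 4.76400e-01 -2.62000e-02  2.40000e-03  2.93000e-02  8.99437e+01] [ 0.4764 -0.025   0.0148]
tray (array([ 4.61400e-01, -8.32000e-02,  6.77000e-02,  6.79000e-02,
        8.98064e+01]), array([ 0.4623, -0.0829,  0.0358]))
tray (array([ 0.4772, -0.0005,  0.0655,  0.0578,  0.2797]), array([ 4.775e-01, -4.000e-04,  3.320e-02]))
tray (array([0.4918, 0.0801, 0.0658, 0.068 , 0.3691]), array([0.4928, 0.0794, 0.0356]))
tray (array([ 4.74300e-01, -2.00000e-03,  2.51500e-01,  9.19000e-02,
        7.95126e+01]), array([ 0.474 , -0.0019,  0.1323]))
cap (array([4.763e-01, 1.000e-04, 3.020e-02, 3.010e-02, 1.880e-01]), array([0.4758, 0.0005, 0.016 ]))
```

View pics/p6.png

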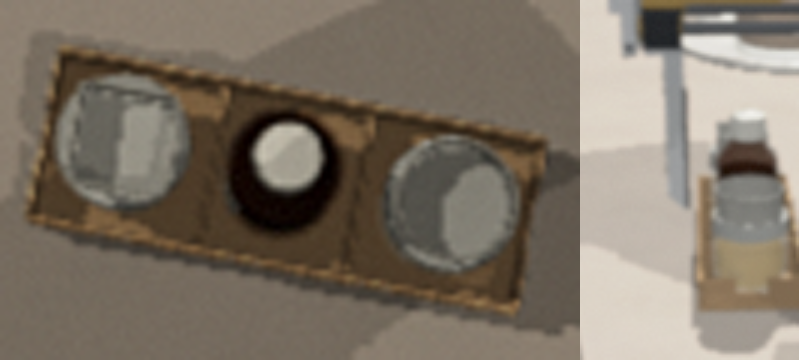

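```bash
python3 -c "
from station import ctrl
print(ctrl.hand_in())"
```

```text
the job is handed in; nothing more can be done
None
```

The tray is packed as asked and the job is handed in at about 36 s. The bottle stands upright in the middle compartment with a jar upright in each end. The square cutter lies on the left jar's lid and the round cutter on the right jar's.

**Last checks, top camera after the arm moved clear:**
- **Tray:** its fitted outline came out the same as at the start, to within 0.2 mm.
- **Round cutter:** about 1 mm off the lid centre.
- **Square cutter:** about 2 mm off the lid centre. This is the weaker figure, because the depth mask caught only part of its rim. It comes from the corners I could see, and the picture agrees with it.
- **Jar grip:** the jaws closed to about 61.5 mm on the jars, less than the stated 67 mm. They were holding the narrower side under the lid. Both jars stayed upright and seated normally.
- **Forces:** the highest reading at the end of any move was about 9 N.
- **Heart and star cutters:** I never gripped them, but I did not measure them again at the end.

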